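# Rack the sharpened chisels

## Robot

A 6-joint arm with a two-finger parallel gripper is mounted at the origin on a cart in front of the work surface, level with it; the furniture and walls round the work are solid. World frame = base frame: x ahead of the robot, y to its left, z up, the work surface at z = 0. Lengths are in m, angles in rad, forces in N, time in s.
With the tool pointing down it reaches from about 0.4 to 0.825 m from the base axis. Payload 7 kg.
Tool frame: the origin (TCP) lies midway between the tips of the shut fingers; the grasp point (between the pads) lies 19 mm behind it; z points along the fingers, y is the line along which they close (so a half turn about z gives the same grasp; the last joint's range is limited). The gripper opens to 88 mm and grips with 3 to 60 N. Pads are 19 mm wide; open, the fingers measure 130 mm over their backs; the gripper's body (78 mm by 193 mm) begins 47 mm behind the grasp point.
Start: joints at [1.627, 0.359, 0.012, 0, -1.224, -0.288], TCP at [0.155, 0.657, 0.227] pointing down, gripper open.
Joint ranges: [-3.07, 3.07], [-1.43, 2.12], [-1.02, 1.25], [-3.03, 1.67], [-3.05, -0], [-3.03, 3.03]. Speed limits (rad/s): [2.39, 2.39, 3.01, 3.14, 3.14, 3.14].

## Interface

Orientations are given as [roll, pitch, yaw] about the fixed x, y, z axes, in that order (R = Rz(yaw) Ry(pitch) Rx(roll)).
In Python, from station import get_state, grab_frame, calibration, job_done, boxes_of, regions_of, spot_point gives the robot as it stands. The module is installed in compiled form; this text tells all that it offers.
- The arm moves only by the tool arm_command, never from a script. Its argument "commands" is a list of rows, each an object of numbers: "tx", "ty", "tz": the shift along the tool's x, y, z each as a share of 25 cm, from -1 to 1; "twist": the turn about the tool's z as a share of 180 degrees, from -1 to 1. A call has exactly 8 rows; each row is the pose to reach, as a shift and turn from the pose commanded when the call began, along the tool's axes at that moment, turning the shorter way round; what a row does not reach only later rows make up. A row lasts 1/12 s, in which the tool goes at most 41.7 mm and 7.16 degrees, less where a joint would pass 70% of its speed; a pose out of reach is approached as far as the arm can. A call with a number of a shift or a turn outside -1 to 1 is refused whole. A call with a gripper value outside its range is refused whole. "claw" is the opening, from 0 (shut) to 1 (fully open), set as the call begins (left out, the last holds). The fingers move at their own pace and stop on an object; "grip_force" is the grip in N (left out, the last holds). Time passes only in rows, so rows that repeat a pose let the fingers close, or fill a call up. It gives the time, the measured TCP pose, the force, the opening and the grip force at its end, in the units of the state.
- get_state(): the state, without advancing time (a new reading comes with each control period).
- grab_frame(name): name is "side" or "top" or "wrist"; returns the picture (420x560x3 uint8, red, green, blue); there is no depth.
- calibration(name): a dict with "camera_matrix" (3x3 intrinsics, pixels), "extrinsics" (4x4, takes a point from camera to world coordinates). Camera axes: x right, y down, z forward; pixel columns grow to the right and rows downward; lengths in m; the calibration is good to about 2 mm. A picture is of the moment at which its call begins: read the wrist's pose just before it. calibration takes no time and is no camera call; for the wrist camera it gives the pose at the moment of the call.
- job_done(): hands the job in; it is judged then, once.
Trained networks look in the newest picture that a camera, given by its name, has taken for a name from the list of things; names that differ only in an ending like _2 or _b are one class to them, and where a whole thing is asked for, a point or a joint stands for the part that bears it (a point fixed in the world has none). Each returns a list of dicts, best first, with "score" (0 to 1); they miss things now and then, are a little off and sometimes report something else, mostly with a low value. They report only what shows in the picture. A call takes as long as a camera call.
- boxes_of(query, camera): "rect" ([left, top, right, bottom] in pixels, round what is visible of it).
- regions_of(query, camera): "region" (420x560 bool, what is visible of it) and "rect" ([left, top, right, bottom] in pixels, round what is visible of it).
- spot_point(query, camera): "uv" ([column, row] in pixels: a listed point, or the origin of a listed thing).
The state is a dict: "t": time; "q": joint angles; "qd": joint speeds; "joint_efforts": joint torques, N m; "eef_pos": TCP position; "ee_rot": TCP orientation; "force": force on the tool from outside, world axes, zero at the start; "moment": the same for the moment, N m; "width": finger opening in m; "gripper_force": force on a finger pad.
Only numpy, scipy, OpenCV 4.12 (cv2) and the standard library are available. Lean on these libraries where they do the work, as an engineer would, in place of code of your own. Each camera call takes 0.05 s, during which the arm holds its last target. There are 200 camera calls.

## Task

The four sharpened bench chisels hang in the dark sharpening stand; move them, blade down and upright, to the light chisel rack, each into the holder block whose slot was cut for its blade width: the narrowest chisel in the shortest slot, and so on up to the widest in the longest. Leave each hanging fully home with its flange flat on the block, and do not disturb the glass or the mallet.

Things in the scene. Friction and masses are not known exactly. Their poses are not given: they have to be found in the camera images.
- chisel_6: narrowest of 4 bench chisels (wider blade = thicker, taller wooden handle): blade 6 x 4 mm; handle 24 mm across, 80 mm tall. Hangs blade down on a 30 mm flange in a slot of the dark stand: top 100 mm up, slots 78 mm apart. Origin: centre of the flange's underside; z up the handle, y along blade width. Below it a cone (14 mm across, 18 long), then blade, to -82 mm. About 70 g
- holder_6: light wooden block 58 (x) x 68 (y) x 22 mm, fixed on the chisel rack; its through slot, 22 mm long (y, along the row) x 20 mm wide (x), is for the 6 mm chisel (shortest slot). Origin: slot centre in the top face, 100 mm above the bench; z up, x to the back of the rack. 4 blocks, 78 mm apart in any order; the rack is no higher than they
- chisel_16: second narrowest of 4 bench chisels (wider blade = thicker, taller wooden handle): blade 16 x 4 mm; handle 30 mm across, 94 mm tall. Hangs blade down on a 36 mm flange in a slot of the dark stand: top 100 mm up, slots 78 mm apart. Origin: centre of the flange's underside; z up the handle, y along blade width. Below it a cone (14 mm across, 18 long), then blade, to -82 mm. About 92 g
- holder_16: light wooden block 58 (x) x 68 (y) x 22 mm, fixed on the chisel rack; its through slot, 32 mm long (y, along the row) x 20 mm wide (x), is for the 16 mm chisel (second shortest slot). Origin: slot centre in the top face, 100 mm above the bench; z up, x to the back of the rack. 4 blocks, 78 mm apart in any order; the rack is no higher than they
- chisel_26: second widest of 4 bench chisels (wider blade = thicker, taller wooden handle): blade 26 x 4 mm; handle 36 mm across, 108 mm tall. Hangs blade down on a 42 mm flange in a slot of the dark stand: top 100 mm up, slots 78 mm apart. Origin: centre of the flange's underside; z up the handle, y along blade width. Below it a cone (14 mm across, 18 long), then blade, to -82 mm. About 114 g
- holder_26: light wooden block 58 (x) x 68 (y) x 22 mm, fixed on the chisel rack; its through slot, 42 mm long (y, along the row) x 20 mm wide (x), is for the 26 mm chisel (second longest slot). Origin: slot centre in the top face, 100 mm above the bench; z up, x to the back of the rack. 4 blocks, 78 mm apart in any order; the rack is no higher than they
- chisel_36: widest of 4 bench chisels (wider blade = thicker, taller wooden handle): blade 36 x 4 mm; handle 42 mm across, 122 mm tall. Hangs blade down on a 48 mm flange in a slot of the dark stand: top 100 mm up, slots 78 mm apart. Origin: centre of the flange's underside; z up the handle, y along blade width. Below it a cone (14 mm across, 18 long), then blade, to -82 mm. About 136 g
- holder_36: light wooden block 58 (x) x 68 (y) x 22 mm, fixed on the chisel rack; its through slot, 52 mm long (y, along the row) x 20 mm wide (x), is for the 36 mm chisel (longest slot). Origin: slot centre in the top face, 100 mm above the bench; z up, x to the back of the rack. 4 blocks, 78 mm apart in any order; the rack is no higher than they
- tumbler: drinking glass, 81 mm wide and 101 mm tall, standing on the bench; origin at the centre of its foot. To be left alone
- mallet: square-headed wooden joiner's mallet, 289 mm long and 62 mm high, lying on the bench in front; origin under its middle, long along its y. To be left alone

How it is judged:
By the outcome, as a careful person would: the job done as asked, in the order asked, and still so for the second after the job is handed in, with the robot touching nothing.
It also fails if it takes over 104 s, if anything falls off the work surface, if the arm or the gripper's body presses on something with over 40 N, if the wrist force passes 120 N, or if a joint passes its speed limit or range.

## Working session

There is one attempt and no reset: what is moved stays moved. The work goes in short steps, Python scripts to look and compute and a tool call to move; the robot and the scene stay as the last step left them, time stands still between calls to the robot, and variables do not carry over. Pictures are saved under pics/ and viewed, at most 14 in all, crops included, and the job is handed in when it is done.

Besides the shell and the picture viewer there is one more tool, called after "Request:" as name(argument=value, ...), one argument or row to a line, values as JSON. arm_command: Moves the arm, as the interface text tells. Shift numbers are shares of 25 cm and turn numbers shares of 180 degrees, none past 1 either way. Its arguments: {"type":"object","properties":{"commands":{"type":"array"},"claw":{"type":"number"},"grip_force":{"type":"number"}},"required":["commands"]}

```bash
mkdir -p pics; cat > h.py <<'E'
import numpy as np, cv2
from station import *
N=[6,16,26,36]
def ray(cam,uv,z,C=None):
    C=C or calibration(cam); K=np.array(C["camera_matrix"]);T=np.array(C["extrinsics"])
    d=T[:3,:3]@np.linalg.solve(K,[uv[0],uv[1],1.]); o=T[:3,3]
    return o+d*(z-o[2])/d[2]
def save(cam,n):
    im=grab_frame(cam); cv2.imwrite(f"pics/{n}.png",im[:,:,::-1]); return im
E
python3 - <<'E'
from h import *
s=get_state(); print(s["t"],s["eef_pos"],s["ee_rot"],s["width"])
for c in ["top","side"]:
    save(c,c+"0"); print(c,np.round(np.array(calibration(c)["extrinsics"]),2).tolist())
    for n in N:
        for k in ["chisel","holder"]:
            for r in spot_point(f"{k}_{n}",c)[:2]: print(c,k,n,round(r["score"],2),np.round(r["uv"]),np.round(ray(c,r["uv"],.1),3))
E
```

```text
0.0 [0.15497389 0.65647819 0.22563926] [ 3.13996999e+00 -1.74723809e-04 -2.31883548e-01] 0.08799222745745354
top [[-0.02, -0.98, 0.19, 0.32], [-1.0, 0.02, -0.0, -0.09], [-0.0, -0.19, -0.98, 1.18], [0.0, 0.0, 0.0, 1.0]]
top chisel 6 0.84 [303. 206.] [ 0.553 -0.162  0.1  ]
top chisel 6 0.74 [189. 227.] [0.501 0.149 0.1  ]
top holder 6 0.98 [187. 226.] [0.504 0.153 0.1  ]
top holder 6 0.92 [163. 226.] [0.506 0.219 0.1  ]
top chisel 16 0.84 [303. 206.] [ 0.553 -0.162  0.1  ]
top chisel 16 0.74 [189. 227.] [0.501 0.149 0.1  ]
top holder 16 0.98 [187. 226.] [0.504 0.153 0.1  ]
top holder 16 0.92 [163. 226.] [0.506 0.219 0.1  ]
top chisel 26 0.84 [303. 206.] [ 0.553 -0.162  0.1  ]
top chisel 26 0.74 [189. 227.] [0.501 0.149 0.1  ]
top holder 26 0.98 [187. 226.] [0.504 0.153 0.1  ]
top holder 26 0.92 [163. 226.] [0.506 0.219 0.1  ]
top chisel 36 0.84 [303. 206.] [ 0.553 -0.162  0.1  ]
top chisel 36 0.74 [189. 227.] [0.501 0.149 0.1  ]
top holder 36 0.98 [187. 226.] [0.504 0.153 0.1  ]
top holder 36 0.92 [163. 226.] [0.506 0.219 0.1  ]
side [[-0.85, -0.33, 0.42, 0.16], [-0.53, 0.53, -0.65, 0.
[... 199 characters left out ...]
 0.152 0.1  ]
side holder 6 0.74 [256. 249.] [0.51  0.069 0.1  ]
side chisel 16 0.9 [336. 142.] [ 0.562 -0.393  0.1  ]
side chisel 16 0.81 [311. 167.] [ 0.559 -0.246  0.1  ]
side holder 16 0.9 [228. 274.] [0.515 0.152 0.1  ]
side holder 16 0.74 [256. 249.] [0.51  0.069 0.1  ]
side chisel 26 0.9 [336. 142.] [ 0.562 -0.393  0.1  ]
side chisel 26 0.81 [311. 167.] [ 0.559 -0.246  0.1  ]
side holder 26 0.9 [228. 274.] [0.515 0.152 0.1  ]
side holder 26 0.74 [256. 249.] [0.51  0.069 0.1  ]
side chisel 36 0.9 [336. 142.] [ 0.562 -0.393  0.1  ]
side chisel 36 0.81 [311. 167.] [ 0.559 -0.246  0.1  ]
side holder 36 0.9 [228. 274.] [0.515 0.152 0.1  ]
side holder 36 0.74 [256. 249.] [0.51  0.069 0.1  ]
```

View pics/top0.png

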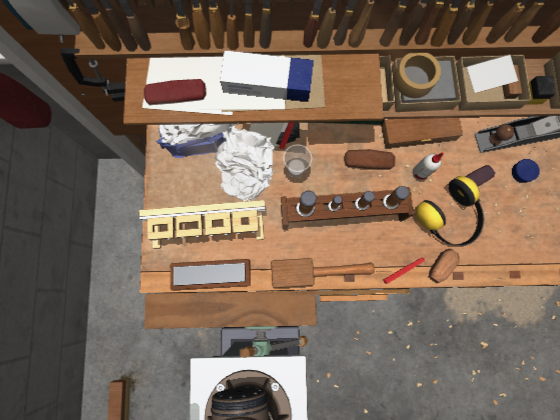

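View pics/side0.png

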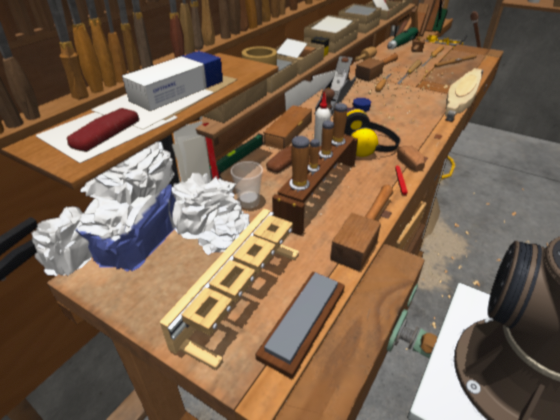

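```bash
python3 - <<'E'
from h import *
for c in ["top","side"]:
    grab_frame(c)
    for k in ["chisel_6","holder_6","tumbler","mallet"]:
        for r in spot_point(k,c): print(c,k,round(r["score"],2),np.round(r["uv"],1),np.round(ray(c,r["uv"],.1 if "_" in k else 0),3))
E
```

```text
top chisel_6 0.89 [388.2 201.1] [ 0.563 -0.393  0.1  ]
top chisel_6 0.74 [307.4 206.8] [ 0.552 -0.172  0.1  ]
top chisel_6 0.72 [361.2 202.4] [ 0.561 -0.319  0.1  ]
top chisel_6 0.59 [333.8 207.4] [ 0.549 -0.244  0.1  ]
top holder_6 0.81 [161.6 227.2] [0.503 0.222 0.1  ]
top holder_6 0.78 [187.4 223.9] [0.511 0.153 0.1  ]
top holder_6 0.73 [245.1 218. ] [ 0.524 -0.003  0.1  ]
top holder_6 0.58 [218.5 224.3] [0.508 0.069 0.1  ]
top tumbler 0.63 [296.8 169.4] [ 0.689 -0.152  0.   ]
top mallet 0.96 [320.3 271.5] [ 0.381 -0.211  0.   ]
top mallet 0.41 [296.4 168.4] [ 0.692 -0.151  0.   ]
side chisel_6 0.9 [326.3 154.8] [ 0.554 -0.318  0.1  ]
side chisel_6 0.72 [335.6 140.6] [ 0.566 -0.399  0.1  ]
side chisel_6 0.67 [299.7 182.2] [ 0.551 -0.173  0.1  ]
side chisel_6 0.5 [309.6 167.7] [ 0.561 -0.241  0.1  ]
side holder_6 0.78 [229.3 275.6] [0.512 0.153 0.1  ]
side holder_6 0.64 [274.5 228.6] [0.511 0.    0.1  ]
side holder_6 0.64 [204.7 311.2] [0.498 0.238 0.1  ]
side holder_6 0.62 [257.1 244.5] [0.515 0.059 0.1  ]
side tumbler 0.93 [247.1 201.3] [ 0.695 -0.146  0.   ]
side mallet 0.87 [365.6 227.7] [ 0.385 -0.214  0.   ]
```

The top view shows the light rack at left (slots near (161,228), (187,226), (218,223), (245,218)) and the dark stand in the middle (chisels near (306,205), (335,205), (362,201), (392,198)). The glass is behind the stand and the mallet is in front. I'll move so the wrist camera can see the rack.

Request:
arm_command(
  commands=[
    {"tx":0.85,"ty":0.82,"tz":-0.4,"twist":0.3},
    {"tx":0.85,"ty":0.82,"tz":-0.4,"twist":0.3},
    {"tx":0.85,"ty":0.82,"tz":-0.4,"twist":0.3},
    {"tx":0.85,"ty":0.82,"tz":-0.4,"twist":0.3},
    {"tx":0.85,"ty":0.82,"tz":-0.4,"twist":0.3},
    {"tx":0.85,"ty":0.82,"tz":-0.4,"twist":0.3},
    {"tx":0.85,"ty":0.82,"tz":-0.4,"twist":0.3},
    {"tx":0.85,"ty":0.82,"tz":-0.4,"twist":0.3},
  ],
)

```text
t: 2.07
eef_pos: [0.3165, 0.4057, 0.3291]
ee_rot: [-3.139, 0.002, -1.182]
force: [-0.1, 0.0, 0.5]
width: 0.0876
gripper_force: 0.0
```

```bash
python3 - <<'E'
from h import *
s=get_state(); print(s["t"],s["q"],s["eef_pos"],s["ee_rot"]); C=calibration("wrist"); T=np.array(C["extrinsics"]);K=np.array(C["camera_matrix"])
print(T.round(3).tolist(),K.tolist())
E
```

```text
2.0667 [ 1.29098286e+00  3.65354828e-02 -1.65389633e-01  8.29981891e-04
 -1.36588772e+00 -9.02678065e-01] [0.31645875 0.40569571 0.32913766] [-3.13910610e+00  1.83821866e-03 -1.18232158e+00]
[[-0.925, -0.364, -0.104, 0.345], [-0.379, 0.888, 0.261, 0.335], [-0.002, 0.281, -0.96, 0.487], [0.0, 0.0, 0.0, 1.0]] [[377.52242073286504, 0.0, 283.5908466490621], [0.0, 377.52242073286504, 208.16816522079466], [0.0, 0.0, 1.0]]
```

Request:
arm_command(
  commands=[
    {"tx":1,"ty":-0.05,"twist":0.1},
    {"tx":1,"ty":-0.05,"twist":0.1},
    {"tx":1,"ty":-0.05,"twist":0.1},
    {"tx":1,"ty":-0.05,"twist":0.1},
    {"tx":1,"ty":-0.05,"twist":0.1},
    {"tx":1,"ty":-0.05,"twist":0.1},
    {"tx":1,"ty":-0.05,"twist":0.1},
    {"tx":1,"ty":-0.05,"twist":0.1},
  ],
)

```text
invalid input
```

Request:
arm_command(
  commands=[
    {"tx":0.4,"ty":-0.35},
    {"tx":0.4,"ty":-0.35},
    {"tx":0.4,"ty":-0.35},
    {"tx":0.4,"ty":-0.35},
    {"tx":0.4,"ty":-0.35},
    {"tx":0.4,"ty":-0.35},
    {"tx":0.4,"ty":-0.35},
    {"tx":0.4,"ty":-0.35},
  ],
)

```text
invalid input
```

```bash
python3 - <<'E'
from h import *
s=get_state(); print(s["t"],s["eef_pos"],s["ee_rot"]); C=calibration("wrist")
save("wrist","rack1")
for r in spot_point("holder_6","wrist"): print(round(r["score"],2),np.round(r["uv"],1),np.round(ray("wrist",r["uv"],.1,C),4))
E
```

```text
2.0667 [0.31645875 0.40569571 0.32913766] [-3.13910610e+00  1.83821866e-03 -1.18232158e+00]
```

View pics/rack1.png

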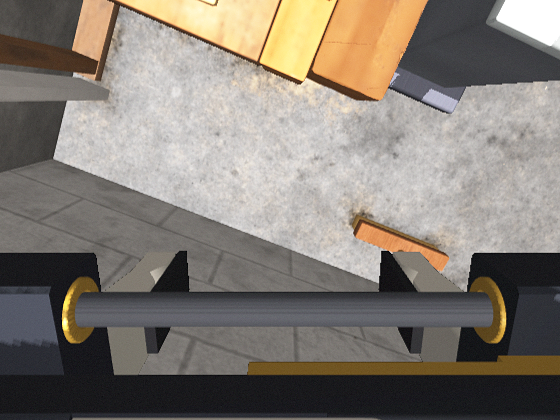

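Row must include all four values. The gripper hides the picture's lower third, so I'll go higher and set back.

Request:
arm_command(
  commands=[
    {"tx":1,"ty":-0.1,"tz":-0.4,"twist":0.1},
    {"tx":1,"ty":-0.1,"tz":-0.4,"twist":0.1},
    {"tx":1,"ty":-0.1,"tz":-0.4,"twist":0.1},
    {"tx":1,"ty":-0.1,"tz":-0.4,"twist":0.1},
    {"tx":1,"ty":-0.1,"tz":-0.4,"twist":0.1},
    {"tx":1,"ty":-0.1,"tz":-0.4,"twist":0.1},
    {"tx":1,"ty":-0.1,"tz":-0.4,"twist":0.1},
    {"tx":1,"ty":-0.1,"tz":-0.4,"twist":0.1},
  ],
)

```text
t: 2.83
eef_pos: [0.4361, 0.1856, 0.4285]
ee_rot: [-3.139, 0.001, -1.49]
force: [-0.3, -0.0, -0.3]
width: 0.0876
gripper_force: 0.0
```

Request:
arm_command(
  commands=[
    {"tx":0.2,"ty":-0.25,"tz":0,"twist":0},
    {"tx":0.2,"ty":-0.25,"tz":0,"twist":0},
    {"tx":0.2,"ty":-0.25,"tz":0,"twist":0},
    {"tx":0.2,"ty":-0.25,"tz":0,"twist":0},
    {"tx":0.2,"ty":-0.25,"tz":0,"twist":0},
    {"tx":0.2,"ty":-0.25,"tz":0,"twist":0},
    {"tx":0.2,"ty":-0.25,"tz":0,"twist":0},
    {"tx":0.2,"ty":-0.25,"tz":0,"twist":0},
  ],
)

```text
t: 3.5
eef_pos: [0.5002, 0.1437, 0.4269]
ee_rot: [-3.141, 0.001, -1.487]
force: [0.7, -0.2, -1.1]
width: 0.0877
gripper_force: 0.0
```

```bash
python3 - <<'E'
from h import *
s=get_state(); print(s["t"],s["eef_pos"],s["ee_rot"]); C=calibration("wrist")
save("wrist","rack2")
for r in spot_point("holder_6","wrist"): print(round(r["score"],2),np.round(r["uv"],1),np.round(ray("wrist",r["uv"],.1,C),4))
E
```

```text
3.5 [0.50021278 0.14370363 0.42694612] [-3.14092178e+00  5.18844648e-04 -1.48672804e+00]
0.7 [278.2 101.8] [0.513  0.0724 0.1   ]
0.68 [280.5 221.8] [0.4974 0.2278 0.1   ]
0.65 [277.6 163.9] [0.5076 0.1495 0.1   ]
0.57 [283.3  34.7] [ 0.5131 -0.0041  0.1   ]
```

View pics/rack2.png

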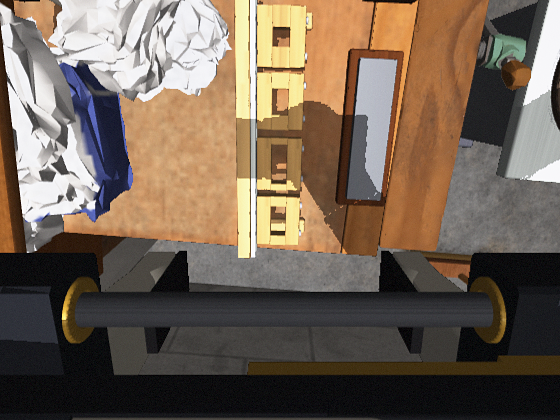

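The four blocks run down the picture at column ~280, rows ~37, 101, 163 and 221. I'll rectify onto the z=0.1 plane to measure the slots.

```bash
cat >> h.py <<'E'
def rect(im,C,z,x0,x1,y0,y1,s=2000):
    # top-down picture: right = -y, up = +x
    w=[(x1,y1),(x1,y0),(x0,y0),(x0,y1)]
    K=np.array(C["camera_matrix"]);Ti=np.linalg.inv(np.array(C["extrinsics"]))
    src=[]
    for x,y in w:
        p=K@(Ti@[x,y,z,1])[:3]; src.append(p[:2]/p[2])
    W,H=int((y1-y0)*s),int((x1-x0)*s)
    return cv2.warpPerspective(im,cv2.getPerspectiveTransform(np.float32(src),np.float32([(0,0),(W,0),(W,H),(0,H)])),(W,H),flags=cv2.INTER_CUBIC)
E
python3 - <<'E'
from h import *
C=calibration("wrist"); im=cv2.imread("pics/rack2.png")
o=rect(im,C,.1,.45,.57,-.06,.28,2300)
for i in range(0,35): cv2.line(o,(int(i*23),0),(int(i*23),4 if i%5 else 14),(0,0,255),1)
for i in range(0,12): cv2.line(o,(0,int(i*23)),(10,int(i*23)),(0,0,255),1)
cv2.imwrite("pics/r.png",o)
E
```

```text
(no output)
```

View pics/r.png

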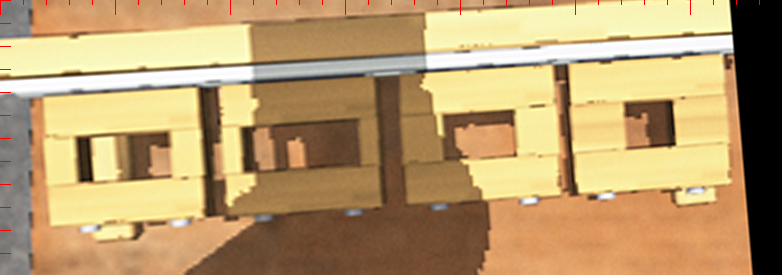

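Slot lengths left to right (high y to low y): ~41, 51, 31 and 22 mm, so the blocks are holder_26, 36, 16, 6. Centre spacing reads a little short at the far end, so I'll take one more view on the way to the stand.

Request:
arm_command(
  commands=[
    {"tx":0.4,"ty":-0.05,"tz":0,"twist":0},
    {"tx":0.4,"ty":-0.05,"tz":0,"twist":0},
    {"tx":0.4,"ty":-0.05,"tz":0,"twist":0},
    {"tx":0.4,"ty":-0.05,"tz":0,"twist":0},
    {"tx":0.4,"ty":-0.05,"tz":0,"twist":0},
    {"tx":0.4,"ty":-0.05,"tz":0,"twist":0},
    {"tx":0.4,"ty":-0.05,"tz":0,"twist":0},
    {"tx":0.4,"ty":-0.05,"tz":0,"twist":0},
  ],
)

```text
t: 4.27
eef_pos: [0.5214, 0.0452, 0.4266]
ee_rot: [-3.142, 0.0, -1.487]
force: [0.1, 0.3, 0.3]
width: 0.0876
gripper_force: 0.0
```

```bash
python3 - <<'E'
from h import *
s=get_state(); print(s["t"],s["eef_pos"],s["ee_rot"]); C=calibration("wrist")
im=save("wrist","rack3")
for r in spot_point("holder_6","wrist"): print(round(r["score"],2),np.round(r["uv"],1),np.round(ray("wrist",r["uv"],.1,C),4))
for r in spot_point("chisel_6","wrist"): print(round(r["score"],2),np.round(r["uv"],1),np.round(ray("wrist",r["uv"],.1,C),4))
o=rect(im[:,:,::-1].copy(),C,.1,.45,.57,-.06,.28,2300)
cv2.imwrite("pics/r2.png",o)
E
```

```text
4.2667 [0.52136672 0.04518053 0.42656663] [-3.14154074e+00  1.52840747e-04 -1.48719673e+00]
0.93 [289.  183.8] [0.5115 0.0757 0.1   ]
0.9 [286.9 236.1] [0.508  0.1488 0.1   ]
0.88 [294.1 122.2] [ 0.5121 -0.0035  0.1   ]
0.78 [286.  288.8] [0.5024 0.2285 0.1   ]
```

View pics/r2.png

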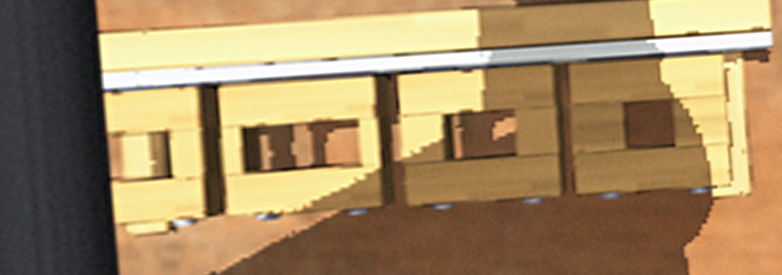

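Request:
arm_command(
  commands=[
    {"tx":0.95,"ty":-0.3,"tz":0,"twist":0},
    {"tx":0.95,"ty":-0.3,"tz":0,"twist":0},
    {"tx":0.95,"ty":-0.3,"tz":0,"twist":0},
    {"tx":0.95,"ty":-0.3,"tz":0,"twist":0},
    {"tx":0.95,"ty":-0.3,"tz":0,"twist":0},
    {"tx":0.95,"ty":-0.3,"tz":0,"twist":0},
    {"tx":0.95,"ty":-0.3,"tz":0,"twist":0},
    {"tx":0.95,"ty":-0.3,"tz":0,"twist":0},
  ],
)

```text
t: 5.08
eef_pos: [0.6163, -0.188, 0.4247]
ee_rot: [3.139, 0.0, -1.492]
force: [0.1, 0.4, 0.2]
width: 0.0875
gripper_force: 0.0
```

```bash
python3 - <<'E'
from h import *
s=get_state(); print(s["t"],s["eef_pos"],s["ee_rot"]); C=calibration("wrist")
im=save("wrist","st1")
for r in spot_point("chisel_6","wrist"): print(round(r["score"],2),np.round(r["uv"],1),np.round(ray("wrist",r["uv"],.1,C),4))
E
```

```text
5.0833 [ 0.61626755 -0.18798431  0.424652  ] [ 3.13871424e+00  3.57612558e-04 -1.49152831e+00]
0.82 [337.6 117.9] [ 0.5523 -0.2462  0.1   ]
0.67 [332.9 178.4] [ 0.5493 -0.1695  0.1   ]
```

View pics/st1.png

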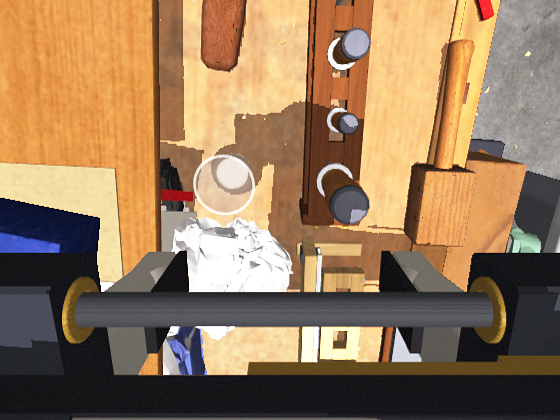

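The picture shows the stand at columns 310–370, with a big chisel at (345,205), a small one at (342,122) and a medium one at (350,45), and the glass at (223,185). One more view gets the rest of the stand. I'll also compute the slot edges numerically.

Request:
arm_command(
  commands=[
    {"tx":0.4,"ty":0.25,"tz":0,"twist":0},
    {"tx":0.4,"ty":0.25,"tz":0,"twist":0},
    {"tx":0.4,"ty":0.25,"tz":0,"twist":0},
    {"tx":0.4,"ty":0.25,"tz":0,"twist":0},
    {"tx":0.4,"ty":0.25,"tz":0,"twist":0},
    {"tx":0.4,"ty":0.25,"tz":0,"twist":0},
    {"tx":0.4,"ty":0.25,"tz":0,"twist":0},
    {"tx":0.4,"ty":0.25,"tz":0,"twist":0},
  ],
)

```text
t: 5.85
eef_pos: [0.5623, -0.2896, 0.4268]
ee_rot: [-3.141, 0.0, -1.486]
force: [0.0, 0.7, -0.1]
width: 0.0873
gripper_force: 0.0
```

```bash
python3 - <<'E'
from h import *
s=get_state(); print(s["t"],s["eef_pos"],s["ee_rot"]); C=calibration("wrist")
im=save("wrist","st2")
for r in spot_point("chisel_6","wrist"): print(round(r["score"],2),np.round(r["uv"],1),np.round(ray("wrist",r["uv"],.1,C),4))
o=rect(im[:,:,::-1].copy(),C,.103,.5,.62,-.47,-.13,2300); cv2.imwrite("pics/s2.png",o)
# rack: luminance/dark profile along slot line in rectified views (px 2300/m)
for f in ["r","r2"]:
    g=cv2.imread(f"pics/{f}.png").astype(int)
    a=g[:,:,0].astype(float) # blue
    prof=[]
    for x in range(40,740):
        yc=157-(x-124.5)*(33/525.)+ (0)
        prof.append(np.median(g[int(yc)-8:int(yc)+9,x].sum(1)))
    d=np.diff(np.convolve(prof,np.ones(3)/3,'same'))
    e=[(i+40,int(d[i])) for i in range(2,len(d)-2) if abs(d[i])>25 and abs(d[i])==max(abs(d[max(0,i-4):i+5]))]
    print(f,e)
E
```

```text
5.85 [ 0.56229299 -0.28957503  0.42678212] [-3.14114600e+00  7.17389821e-06 -1.48635542e+00]
0.87 [285.9 248.9] [ 0.5486 -0.1671  0.1   ]
0.84 [291.2  69.6] [ 0.5624 -0.3997  0.1   ]
0.72 [289.6 133.2] [ 0.5575 -0.3242  0.1   ]
0.65 [288.4 191. ] [ 0.5524 -0.2492  0.1   ]
r [(76, -96), (91, 139), (115, -56), (128, -37), (150, 62), (169, 36), (202, -94), (213, 64), (221, 35), (241, -95), (253, 71), (272, -51), (287, 66), (303, -60), (358, 31), (378, -44), (401, 34), (444, -52), (454, 75), (515, 55), (559, -85), (570, 113), (624, -40), (645, -50), (673, 155), (726, -30), (727, -30)]
r2 [(109, 77), (121, 32), (150, -55), (170, 120), (201, -78), (221, 88), (241, -94), (260, 68), (267, -54), (291, 67), (311, -47), (324, 59), (359, 31), (378, -97), (391, 60), (400, 33), (401, 33), (442, -90), (452, 70), (459, -52), (492, 71), (504, -31), (556, -44), (623, -37), (692, 90), (728, 35)]
```

View pics/s2.png

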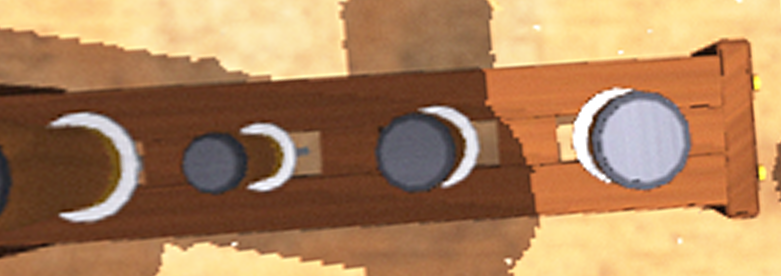

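Reading the rectified view: flanges (left to right) are ~48, 30, 36 and 42 mm, so the order is chisel_36, 6, 16, 26 from y=-0.166 to -0.400. I'm starting with chisel_6.

Request:
arm_command(
  commands=[
    {"tx":-0.18,"ty":0.025,"tz":0.2,"twist":0.008},
    {"tx":-0.18,"ty":0.025,"tz":0.4,"twist":0.008},
    {"tx":-0.18,"ty":0.025,"tz":0.6,"twist":0.008},
    {"tx":-0.18,"ty":0.025,"tz":0.7,"twist":0.008},
    {"tx":-0.18,"ty":0.025,"tz":0.7,"twist":0.008},
    {"tx":-0.18,"ty":0.025,"tz":0.7,"twist":0.008},
    {"tx":-0.18,"ty":0.025,"tz":0.7,"twist":0.008},
    {"tx":-0.18,"ty":0.025,"tz":0.7,"twist":0.008},
  ],
  claw=0.65,
  grip_force=20,
)

```text
t: 6.62
eef_pos: [0.5532, -0.247, 0.2537]
ee_rot: [-3.139, -0.001, -1.513]
force: [0.0, -0.2, 0.4]
width: 0.0571
gripper_force: 0.0
```

```bash
cat >> h.py <<'E'
def go(x,y,z,yaw=-1.511):
    s=get_state(); p=s["eef_pos"]; a=s["ee_rot"][2]
    d=np.array([x,y,z])-p
    print("t",round(s["t"],2),p.round(4),"yaw",round(a,4),"w",round(s["width"],4),"F",np.round(s["force"],1))
    print("cmd",np.round([(d[0]*np.cos(a)+d[1]*np.sin(a))/.25,(d[0]*np.sin(a)-d[1]*np.cos(a))/.25,-d[2]/.25,(a-yaw)/np.pi],3))
E
python3 -c "
from h import *
go(.5523,-.245,.131)"
```

```text
t 6.62 [ 0.5532 -0.247   0.2537] yaw -1.5128 w 0.0571 F [ 0.  -0.2  0.4]
cmd [-0.008  0.003  0.491 -0.001]
```

Request:
arm_command(
  commands=[
    {"tx":-0.008,"ty":0.003,"tz":0.12,"twist":0},
    {"tx":-0.008,"ty":0.003,"tz":0.24,"twist":0},
    {"tx":-0.008,"ty":0.003,"tz":0.36,"twist":0},
    {"tx":-0.008,"ty":0.003,"tz":0.45,"twist":0},
    {"tx":-0.008,"ty":0.003,"tz":0.49,"twist":0},
    {"tx":-0.008,"ty":0.003,"tz":0.49,"twist":0},
    {"tx":-0.008,"ty":0.003,"tz":0.49,"twist":0},
    {"tx":-0.008,"ty":0.003,"tz":0.49,"twist":0},
  ],
)

```text
t: 7.28
eef_pos: [0.5526, -0.2452, 0.1315]
ee_rot: [-3.138, -0.001, -1.513]
force: [0.4, -0.2, 0.1]
width: 0.0568
gripper_force: 0.0
```

Request:
arm_command(
  commands=[
    {"tx":0,"ty":0,"tz":0,"twist":0},
    {"tx":0,"ty":0,"tz":0,"twist":0},
    {"tx":0,"ty":0,"tz":0,"twist":0},
    {"tx":0,"ty":0,"tz":0,"twist":0},
    {"tx":0,"ty":0,"tz":0,"twist":0},
    {"tx":0,"ty":0,"tz":0,"twist":0},
    {"tx":0,"ty":0,"tz":0,"twist":0},
    {"tx":0,"ty":0,"tz":0,"twist":0},
  ],
  claw=0,
  grip_force=20,
)

```text
t: 7.95
eef_pos: [0.5509, -0.2447, 0.1291]
ee_rot: [3.142, -0.0, -1.514]
force: [-0.5, 0.5, 1.0]
width: 0.0227
gripper_force: 20.0
```

Request:
arm_command(
  commands=[
    {"tx":0,"ty":0,"tz":-0.1,"twist":0},
    {"tx":0,"ty":0,"tz":-0.22,"twist":0},
    {"tx":0,"ty":0,"tz":-0.36,"twist":0},
    {"tx":0,"ty":0,"tz":-0.5,"twist":0},
    {"tx":0,"ty":0,"tz":-0.64,"twist":0},
    {"tx":0,"ty":0,"tz":-0.78,"twist":0},
    {"tx":0,"ty":0,"tz":-0.88,"twist":0},
    {"tx":0,"ty":0,"tz":-0.94,"twist":0},
  ],
)

```text
t: 8.62
eef_pos: [0.5515, -0.2451, 0.368]
ee_rot: [-3.137, -0.002, -1.514]
force: [0.7, 0.7, -0.7]
width: 0.0226
gripper_force: 20.0
```

```bash
python3 -c "
from h import *
go(.5161,-.003,.365)"
```

```text
t 8.62 [ 0.5515 -0.2451  0.368 ] yaw -1.5135 w 0.0226 F [ 0.7  0.7 -0.7]
cmd [-0.975  0.086  0.012 -0.001]
```

Request:
arm_command(
  commands=[
    {"tx":-0.08,"ty":0.01,"tz":0,"twist":0},
    {"tx":-0.22,"ty":0.02,"tz":0,"twist":0},
    {"tx":-0.38,"ty":0.04,"tz":0,"twist":0},
    {"tx":-0.54,"ty":0.05,"tz":0,"twist":0},
    {"tx":-0.7,"ty":0.07,"tz":0,"twist":0},
    {"tx":-0.84,"ty":0.08,"tz":0,"twist":0},
    {"tx":-0.93,"ty":0.086,"tz":0,"twist":0},
    {"tx":-0.975,"ty":0.086,"tz":0,"twist":0},
  ],
)

```text
t: 9.28
eef_pos: [0.5148, -0.0001, 0.3642]
ee_rot: [-3.141, 0.001, -1.511]
force: [-0.8, -0.7, -0.3]
width: 0.0228
gripper_force: 20.0
```

Request:
arm_command(
  commands=[
    {"tx":0,"ty":0,"tz":0.1,"twist":0},
    {"tx":0,"ty":0,"tz":0.22,"twist":0},
    {"tx":0,"ty":0,"tz":0.34,"twist":0},
    {"tx":0,"ty":0,"tz":0.46,"twist":0},
    {"tx":0,"ty":0,"tz":0.54,"twist":0},
    {"tx":0,"ty":0,"tz":0.58,"twist":0},
    {"tx":0,"ty":0,"tz":0.58,"twist":0},
    {"tx":0,"ty":0,"tz":0.58,"twist":0},
  ],
)

```text
t: 9.95
eef_pos: [0.516, -0.0029, 0.2196]
ee_rot: [3.142, -0.001, -1.514]
force: [0.8, 0.7, -0.6]
width: 0.023
gripper_force: 20.0
```

```bash
python3 - <<'E'
from h import *
go(.5161,-.003,.131)
im=save("wrist","p1")
a=im[120:420,150:430]; 
b=grab_frame("side")[190:290,220:330]
o=np.hstack([cv2.resize(a,(420,450)),cv2.resize(b,(370,450))])
cv2.imwrite("pics/p1c.png",o[:,:,::-1])
E
```

```text
t 9.95 [ 0.516  -0.0029  0.2196] yaw -1.5136 w 0.023 F [ 0.8  0.7 -0.6]
cmd [ 0.    -0.     0.354 -0.001]
```

View pics/p1c.png

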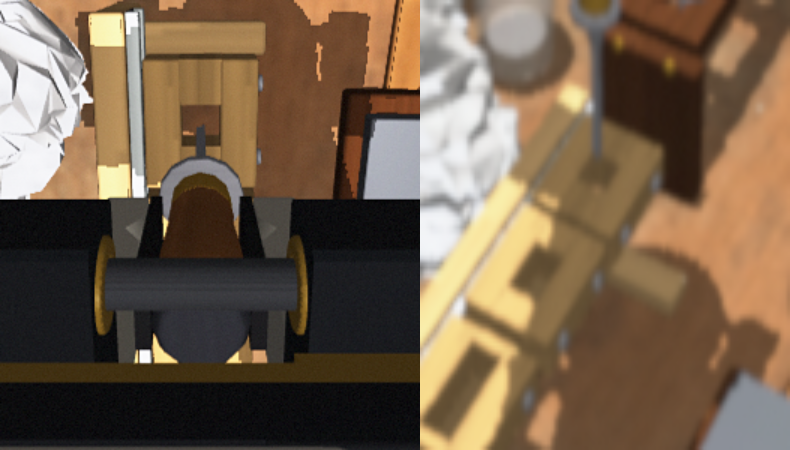

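The wrist view shows the thin blade (column ~200) centred over the slot (180–221), with the side view agreeing. Lowering.

Request:
arm_command(
  commands=[
    {"tx":0,"ty":0,"tz":0.05,"twist":0},
    {"tx":0,"ty":0,"tz":0.1,"twist":0},
    {"tx":0,"ty":0,"tz":0.16,"twist":0},
    {"tx":0,"ty":0,"tz":0.22,"twist":0},
    {"tx":0,"ty":0,"tz":0.27,"twist":0},
    {"tx":0,"ty":0,"tz":0.31,"twist":0},
    {"tx":0,"ty":0,"tz":0.34,"twist":0},
    {"tx":0,"ty":0,"tz":0.35,"twist":0},
  ],
)

```text
t: 10.72
eef_pos: [0.5156, -0.0026, 0.1312]
ee_rot: [3.141, 0.0, -1.514]
force: [-0.3, 0.2, -1.5]
width: 0.0229
gripper_force: 20.0
```

Request:
arm_command(
  commands=[
    {"tx":0,"ty":0,"tz":0.0,"twist":0},
    {"tx":0,"ty":0,"tz":0.003,"twist":0},
    {"tx":0,"ty":0,"tz":0.006,"twist":0},
    {"tx":0,"ty":0,"tz":0.006,"twist":0},
    {"tx":0,"ty":0,"tz":0.006,"twist":0},
    {"tx":0,"ty":0,"tz":0.006,"twist":0},
    {"tx":0,"ty":0,"tz":0.006,"twist":0},
    {"tx":0,"ty":0,"tz":0.006,"twist":0},
  ],
)

```text
t: 11.38
eef_pos: [0.5156, -0.0026, 0.1302]
ee_rot: [-3.141, 0.0, -1.514]
force: [-0.4, -0.0, -0.5]
width: 0.0231
gripper_force: 20.0
```

Request:
arm_command(
  commands=[
    {"tx":0,"ty":0,"tz":0.0,"twist":0},
    {"tx":0,"ty":0,"tz":0.0,"twist":0},
    {"tx":0,"ty":0,"tz":0.0,"twist":0},
    {"tx":0,"ty":0,"tz":0.0,"twist":0},
    {"tx":0,"ty":0,"tz":0,"twist":0},
    {"tx":0,"ty":0,"tz":0,"twist":0},
    {"tx":0,"ty":0,"tz":0,"twist":0},
    {"tx":0,"ty":0,"tz":0,"twist":0},
  ],
  claw=0.65,
)

```text
t: 12.05
eef_pos: [0.5155, -0.0026, 0.1301]
ee_rot: [-3.142, 0.0, -1.514]
force: [-0.0, 0.7, 0.8]
width: 0.0564
gripper_force: 0.0
```

Request:
arm_command(
  commands=[
    {"tx":0,"ty":0,"tz":-0.1,"twist":0},
    {"tx":0,"ty":0,"tz":-0.25,"twist":0},
    {"tx":0,"ty":0,"tz":-0.4,"twist":0},
    {"tx":0,"ty":0,"tz":-0.55,"twist":0},
    {"tx":0,"ty":0,"tz":-0.7,"twist":0},
    {"tx":0,"ty":0,"tz":-0.7,"twist":0},
    {"tx":0,"ty":0,"tz":-0.7,"twist":0},
    {"tx":0,"ty":0,"tz":-0.7,"twist":0},
  ],
)

```text
t: 12.72
eef_pos: [0.5152, -0.0025, 0.3048]
ee_rot: [3.142, 0.001, -1.514]
force: [-0.7, 0.1, -1.0]
width: 0.0568
gripper_force: 0.0
```

```bash
python3 - <<'E'
from h import *
go(.5568,-.3225,.305)
im=grab_frame("side")[150:270,210:330]
cv2.imwrite("pics/a1.png",cv2.resize(im,(600,600))[:,:,::-1])
E
```

```text
t 12.72 [ 0.5152 -0.0025  0.3048] yaw -1.5137 w 0.0568 F [-0.7  0.1 -1. ]
cmd [ 1.287e+00 -9.300e-02 -1.000e-03 -1.000e-03]
```

View pics/a1.png

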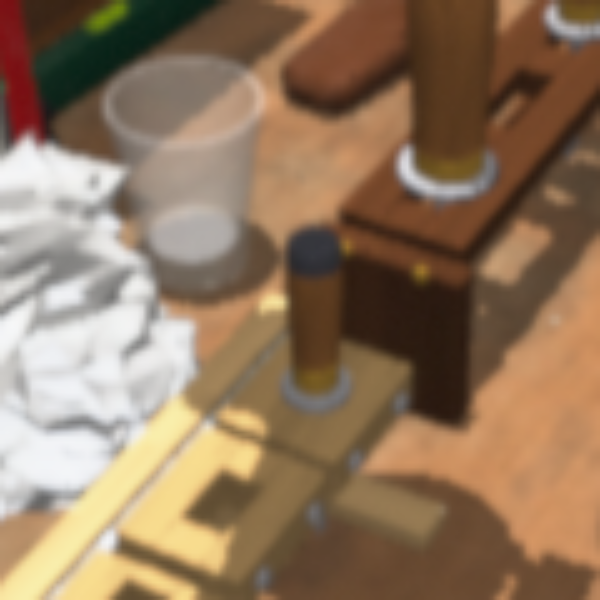

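Chisel_6 hangs flush (flange at (316,385) flat on its block). Next is chisel_16.

Request:
arm_command(
  commands=[
    {"tx":0.15,"ty":-0.01,"tz":0,"twist":0},
    {"tx":0.3,"ty":-0.02,"tz":0,"twist":0},
    {"tx":0.45,"ty":-0.03,"tz":0,"twist":0},
    {"tx":0.6,"ty":-0.04,"tz":0,"twist":0},
    {"tx":0.75,"ty":-0.05,"tz":0,"twist":0},
    {"tx":0.9,"ty":-0.06,"tz":0,"twist":0},
    {"tx":1,"ty":-0.07,"tz":0,"twist":0},
    {"tx":1,"ty":-0.07,"tz":0,"twist":0},
  ],
)

```text
t: 13.43
eef_pos: [0.5467, -0.2551, 0.3022]
ee_rot: [3.137, 0.0, -1.517]
force: [0.1, -0.5, -0.6]
width: 0.0572
gripper_force: 0.0
```

Request:
arm_command(
  commands=[
    {"tx":0.15,"ty":-0.02,"tz":0,"twist":0},
    {"tx":0.287,"ty":-0.023,"tz":0.05,"twist":0},
    {"tx":0.287,"ty":-0.023,"tz":0.15,"twist":0},
    {"tx":0.287,"ty":-0.023,"tz":0.24,"twist":0},
    {"tx":0.287,"ty":-0.023,"tz":0.24,"twist":0},
    {"tx":0.287,"ty":-0.023,"tz":0.24,"twist":0},
    {"tx":0.287,"ty":-0.023,"tz":0.24,"twist":0},
    {"tx":0.287,"ty":-0.023,"tz":0.24,"twist":0},
  ],
)

```text
t: 14.1
eef_pos: [0.558, -0.3223, 0.2468]
ee_rot: [-3.14, -0.001, -1.513]
force: [0.0, -0.6, 0.3]
width: 0.0575
gripper_force: 0.0
```

```bash
python3 -c "
from h import *
go(.5568,-.3225,.136)"
```

```text
t 14.1 [ 0.558  -0.3223  0.2468] yaw -1.5126 w 0.0575 F [ 0.  -0.6  0.3]
cmd [ 0.     0.005  0.443 -0.001]
```

Request:
arm_command(
  commands=[
    {"tx":0,"ty":0.003,"tz":0.12,"twist":0},
    {"tx":0,"ty":0.003,"tz":0.24,"twist":0},
    {"tx":0,"ty":0.003,"tz":0.34,"twist":0},
    {"tx":0,"ty":0.003,"tz":0.42,"twist":0},
    {"tx":0,"ty":0.003,"tz":0.443,"twist":0},
    {"tx":0,"ty":0.003,"tz":0.443,"twist":0},
    {"tx":0,"ty":0.003,"tz":0.443,"twist":0},
    {"tx":0,"ty":0.003,"tz":0.443,"twist":0},
  ],
)

```text
t: 14.77
eef_pos: [0.5578, -0.3229, 0.1366]
ee_rot: [-3.139, -0.001, -1.513]
force: [0.4, 0.6, 0.4]
width: 0.0572
gripper_force: 0.0
```

Request:
arm_command(
  commands=[
    {"tx":0,"ty":0,"tz":0,"twist":0},
    {"tx":0,"ty":0,"tz":0,"twist":0},
    {"tx":0,"ty":0,"tz":0,"twist":0},
    {"tx":0,"ty":0,"tz":0,"twist":0},
    {"tx":0,"ty":0,"tz":0,"twist":0},
    {"tx":0,"ty":0,"tz":0,"twist":0},
    {"tx":0,"ty":0,"tz":0,"twist":0},
    {"tx":0,"ty":0,"tz":0,"twist":0},
  ],
  claw=0,
  grip_force=20,
)

```text
t: 15.43
eef_pos: [0.5565, -0.3226, 0.1345]
ee_rot: [-3.141, -0.0, -1.513]
force: [-0.3, 0.2, 2.1]
width: 0.029
gripper_force: 20.0
```

Request:
arm_command(
  commands=[
    {"tx":0,"ty":0,"tz":-0.1,"twist":0},
    {"tx":0,"ty":0,"tz":-0.22,"twist":0},
    {"tx":0,"ty":0,"tz":-0.36,"twist":0},
    {"tx":0,"ty":0,"tz":-0.5,"twist":0},
    {"tx":0,"ty":0,"tz":-0.64,"twist":0},
    {"tx":0,"ty":0,"tz":-0.78,"twist":0},
    {"tx":0,"ty":0,"tz":-0.88,"twist":0},
    {"tx":0,"ty":0,"tz":-0.94,"twist":0},
  ],
)

```text
t: 16.1
eef_pos: [0.5568, -0.3229, 0.3731]
ee_rot: [-3.138, -0.002, -1.514]
force: [-0.1, -1.0, -0.3]
width: 0.0289
gripper_force: 20.0
```

```bash
python3 -c "
from h import *
go(.5111,.0715,.37)"
```

```text
t 16.1 [ 0.5568 -0.3229  0.3731] yaw -1.5135 w 0.0289 F [-0.1 -1.  -0.3]
cmd [-1.586e+00  9.200e-02  1.200e-02 -1.000e-03]
```

Request:
arm_command(
  commands=[
    {"tx":-0.08,"ty":0.01,"tz":0,"twist":0},
    {"tx":-0.2,"ty":0.01,"tz":0,"twist":0},
    {"tx":-0.34,"ty":0.02,"tz":0,"twist":0},
    {"tx":-0.48,"ty":0.03,"tz":0,"twist":0},
    {"tx":-0.62,"ty":0.04,"tz":0,"twist":0},
    {"tx":-0.76,"ty":0.05,"tz":0,"twist":0},
    {"tx":-0.9,"ty":0.05,"tz":0,"twist":0},
    {"tx":-1,"ty":0.05,"tz":0,"twist":0},
  ],
)

```text
t: 16.77
eef_pos: [0.5289, -0.0713, 0.3693]
ee_rot: [-3.141, 0.001, -1.513]
force: [0.7, -0.5, -0.5]
width: 0.029
gripper_force: 20.0
```

Request:
arm_command(
  commands=[
    {"tx":-0.12,"ty":0.01,"tz":0,"twist":0},
    {"tx":-0.24,"ty":0.02,"tz":0,"twist":0},
    {"tx":-0.36,"ty":0.03,"tz":0,"twist":0},
    {"tx":-0.48,"ty":0.042,"tz":0,"twist":0},
    {"tx":-0.56,"ty":0.042,"tz":0,"twist":0},
    {"tx":-0.586,"ty":0.042,"tz":0,"twist":0},
    {"tx":-0.586,"ty":0.042,"tz":0.1,"twist":0},
    {"tx":-0.586,"ty":0.042,"tz":0.22,"twist":0},
  ],
)

```text
t: 17.43
eef_pos: [0.5118, 0.0728, 0.3155]
ee_rot: [-3.137, 0.001, -1.512]
force: [1.0, 0.5, -1.1]
width: 0.0288
gripper_force: 20.0
```

```bash
python3 -c "
from h import *
go(.5111,.0715,.225)"
```

```text
t 17.43 [0.5118 0.0728 0.3155] yaw -1.512 w 0.0288 F [ 1.   0.5 -1.1]
cmd [ 0.005  0.003  0.362 -0.   ]
```

Request:
arm_command(
  commands=[
    {"tx":0.005,"ty":0.003,"tz":0.1,"twist":0},
    {"tx":0.005,"ty":0.003,"tz":0.2,"twist":0},
    {"tx":0.005,"ty":0.003,"tz":0.3,"twist":0},
    {"tx":0.005,"ty":0.003,"tz":0.36,"twist":0},
    {"tx":0.005,"ty":0.003,"tz":0.36,"twist":0},
    {"tx":0.005,"ty":0.003,"tz":0.36,"twist":0},
    {"tx":0.005,"ty":0.003,"tz":0.36,"twist":0},
    {"tx":0.005,"ty":0.003,"tz":0.36,"twist":0},
  ],
)

```text
t: 18.1
eef_pos: [0.5109, 0.0708, 0.2258]
ee_rot: [-3.139, 0.001, -1.514]
force: [0.1, -0.3, -0.7]
width: 0.0288
gripper_force: 20.0
```

```bash
python3 - <<'E'
from h import *
go(.5111,.0715,.1358)
im=save("wrist","p2")[120:320,180:400]
cv2.imwrite("pics/p2c.png",cv2.resize(im,(660,600))[:,:,::-1])
E
```

```text
t 18.1 [0.5109 0.0708 0.2258] yaw -1.5136 w 0.0288 F [ 0.1 -0.3 -0.7]
cmd [-0.003 -0.001  0.36  -0.001]
```

View pics/p2c.png

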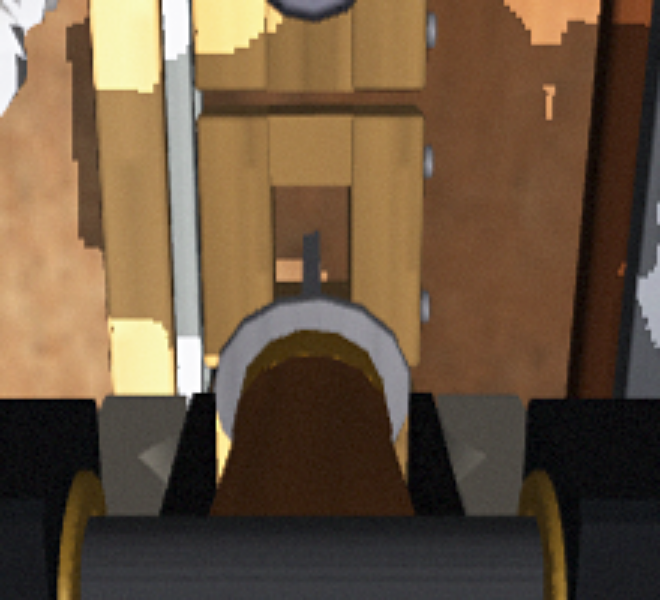

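The blade (col 311) is centred across the slot (274–350) and about 2–3 mm toward +y; I'll correct slightly while lowering.

Request:
arm_command(
  commands=[
    {"tx":0.007,"ty":0,"tz":0.02,"twist":0},
    {"tx":0.007,"ty":0,"tz":0.08,"twist":0},
    {"tx":0.007,"ty":0,"tz":0.14,"twist":0},
    {"tx":0.007,"ty":0,"tz":0.2,"twist":0},
    {"tx":0.007,"ty":0,"tz":0.26,"twist":0},
    {"tx":0.007,"ty":0,"tz":0.31,"twist":0},
    {"tx":0.007,"ty":0,"tz":0.345,"twist":0},
    {"tx":0.007,"ty":0,"tz":0.359,"twist":0},
  ],
)

```text
t: 18.82
eef_pos: [0.5099, 0.0686, 0.1342]
ee_rot: [3.141, -0.001, -1.513]
force: [-13.4, 0.1, 29.7]
width: 0.029
gripper_force: 20.0
```

Request:
arm_command(
  commands=[
    {"tx":0,"ty":0,"tz":0.0,"twist":0},
    {"tx":0,"ty":0,"tz":0.0,"twist":0},
    {"tx":0,"ty":0,"tz":0.0,"twist":0},
    {"tx":0,"ty":0,"tz":0.0,"twist":0},
    {"tx":0,"ty":0,"tz":0,"twist":0},
    {"tx":0,"ty":0,"tz":0,"twist":0},
    {"tx":0,"ty":0,"tz":0,"twist":0},
    {"tx":0,"ty":0,"tz":0,"twist":0},
  ],
)

```text
t: 19.48
eef_pos: [0.5102, 0.0689, 0.1346]
ee_rot: [-3.142, 0.0, -1.514]
force: [-0.3, -1.2, -2.0]
width: 0.0284
gripper_force: 20.0
```

Request:
arm_command(
  commands=[
    {"tx":0,"ty":0,"tz":0.0,"twist":0},
    {"tx":0,"ty":0,"tz":0.0,"twist":0},
    {"tx":0,"ty":0,"tz":0.0,"twist":0},
    {"tx":0,"ty":0,"tz":0.0,"twist":0},
    {"tx":0,"ty":0,"tz":0,"twist":0},
    {"tx":0,"ty":0,"tz":0,"twist":0},
    {"tx":0,"ty":0,"tz":0,"twist":0},
    {"tx":0,"ty":0,"tz":0,"twist":0},
  ],
  claw=0.75,
)

```text
t: 20.15
eef_pos: [0.5102, 0.069, 0.1346]
ee_rot: [-3.142, 0.0, -1.514]
force: [0.4, 0.2, -0.6]
width: 0.0657
gripper_force: 0.0
```

Request:
arm_command(
  commands=[
    {"tx":0,"ty":0,"tz":-0.1,"twist":0},
    {"tx":0,"ty":0,"tz":-0.25,"twist":0},
    {"tx":0,"ty":0,"tz":-0.4,"twist":0},
    {"tx":0,"ty":0,"tz":-0.55,"twist":0},
    {"tx":0,"ty":0,"tz":-0.7,"twist":0},
    {"tx":0.1,"ty":-0.005,"tz":-0.7,"twist":0},
    {"tx":0.25,"ty":-0.01,"tz":-0.7,"twist":0},
    {"tx":0.4,"ty":-0.02,"tz":-0.7,"twist":0},
  ],
)

```text
t: 20.82
eef_pos: [0.5209, -0.0309, 0.3106]
ee_rot: [-3.14, 0.001, -1.511]
force: [0.7, -0.3, -0.6]
width: 0.0658
gripper_force: 0.0
```

```bash
python3 - <<'E'
from h import *
go(.5617,-.4,.305)
E
```

```text
t 20.82 [ 0.5209 -0.0309  0.3106] yaw -1.511 w 0.0658 F [ 0.7 -0.3 -0.6]
cmd [ 1.484 -0.075  0.022 -0.   ]
```

Request:
arm_command(
  commands=[
    {"tx":0.15,"ty":-0.01,"tz":0,"twist":0},
    {"tx":0.3,"ty":-0.02,"tz":0,"twist":0},
    {"tx":0.45,"ty":-0.03,"tz":0,"twist":0},
    {"tx":0.6,"ty":-0.04,"tz":0,"twist":0},
    {"tx":0.75,"ty":-0.05,"tz":0,"twist":0},
    {"tx":0.9,"ty":-0.05,"tz":0,"twist":0},
    {"tx":1,"ty":-0.05,"tz":0,"twist":0},
    {"tx":1,"ty":-0.05,"tz":0,"twist":0},
  ],
)

```text
t: 21.48
eef_pos: [0.5472, -0.2836, 0.3084]
ee_rot: [3.14, -0.0, -1.517]
force: [-0.0, 1.2, 0.3]
width: 0.0653
gripper_force: 0.0
```

```bash
python3 - <<'E'
from h import *
go(.5617,-.4,.245)
E
```

```text
t 21.48 [ 0.5472 -0.2836  0.3084] yaw -1.5173 w 0.0653 F [-0.   1.2  0.3]
cmd [ 0.468 -0.033  0.254 -0.002]
```

Request:
arm_command(
  commands=[
    {"tx":0.15,"ty":-0.01,"tz":0,"twist":0},
    {"tx":0.3,"ty":-0.02,"tz":0.05,"twist":0},
    {"tx":0.43,"ty":-0.033,"tz":0.15,"twist":0},
    {"tx":0.468,"ty":-0.033,"tz":0.22,"twist":0},
    {"tx":0.468,"ty":-0.033,"tz":0.25,"twist":0},
    {"tx":0.468,"ty":-0.033,"tz":0.25,"twist":0},
    {"tx":0.468,"ty":-0.033,"tz":0.25,"twist":0},
    {"tx":0.468,"ty":-0.033,"tz":0.25,"twist":0},
  ],
)

```text
t: 22.15
eef_pos: [0.5633, -0.3952, 0.2489]
ee_rot: [-3.14, -0.001, -1.512]
force: [0.3, 0.5, -0.5]
width: 0.0656
gripper_force: 0.0
```

```bash
python3 - <<'E'
from h import *
go(.5617,-.4,.146)
E
```

```text
t 22.15 [ 0.5633 -0.3952  0.2489] yaw -1.5123 w 0.0656 F [ 0.3  0.5 -0.5]
cmd [ 0.019  0.008  0.412 -0.   ]
```

Request:
arm_command(
  commands=[
    {"tx":0.019,"ty":0.007,"tz":0.1,"twist":0},
    {"tx":0.019,"ty":0.007,"tz":0.2,"twist":0},
    {"tx":0.019,"ty":0.007,"tz":0.3,"twist":0},
    {"tx":0.019,"ty":0.007,"tz":0.38,"twist":0},
    {"tx":0.019,"ty":0.007,"tz":0.412,"twist":0},
    {"tx":0.019,"ty":0.007,"tz":0.412,"twist":0},
    {"tx":0.019,"ty":0.007,"tz":0.412,"twist":0},
    {"tx":0.019,"ty":0.007,"tz":0.412,"twist":0},
  ],
)

```text
t: 22.82
eef_pos: [0.5624, -0.4009, 0.1465]
ee_rot: [-3.139, -0.002, -1.513]
force: [0.6, 0.2, 0.3]
width: 0.0656
gripper_force: 0.0
```

Request:
arm_command(
  commands=[
    {"tx":0,"ty":0,"tz":0,"twist":0},
    {"tx":0,"ty":0,"tz":0,"twist":0},
    {"tx":0,"ty":0,"tz":0,"twist":0},
    {"tx":0,"ty":0,"tz":0,"twist":0},
    {"tx":0,"ty":0,"tz":0,"twist":0},
    {"tx":0,"ty":0,"tz":0,"twist":0},
    {"tx":0,"ty":0,"tz":0,"twist":0},
    {"tx":0,"ty":0,"tz":0,"twist":0},
  ],
  claw=0,
  grip_force=20,
)

```text
t: 23.48
eef_pos: [0.5612, -0.4007, 0.1442]
ee_rot: [-3.142, -0.0, -1.514]
force: [-0.3, 0.8, 0.8]
width: 0.0346
gripper_force: 20.0
```

Request:
arm_command(
  commands=[
    {"tx":0,"ty":0,"tz":-0.1,"twist":0},
    {"tx":0,"ty":0,"tz":-0.22,"twist":0},
    {"tx":0,"ty":0,"tz":-0.36,"twist":0},
    {"tx":0,"ty":0,"tz":-0.5,"twist":0},
    {"tx":0,"ty":0,"tz":-0.64,"twist":0},
    {"tx":0,"ty":0,"tz":-0.78,"twist":0},
    {"tx":0,"ty":0,"tz":-0.88,"twist":0},
    {"tx":0,"ty":0,"tz":-0.94,"twist":0},
  ],
)

```text
t: 24.15
eef_pos: [0.5614, -0.4011, 0.383]
ee_rot: [-3.138, -0.002, -1.514]
force: [-0.6, 0.5, -1.6]
width: 0.0343
gripper_force: 20.0
```

```bash
python3 -c "
from h import *
go(.5017,.2265,.38)"
```

```text
t 24.15 [ 0.5614 -0.4011  0.383 ] yaw -1.5136 w 0.0343 F [-0.6  0.5 -1.6]
cmd [-2.52e+00  9.50e-02  1.20e-02 -1.00e-03]
```

Request:
arm_command(
  commands=[
    {"tx":-0.08,"ty":0,"tz":0,"twist":0},
    {"tx":-0.2,"ty":0.01,"tz":0,"twist":0},
    {"tx":-0.34,"ty":0.015,"tz":0,"twist":0},
    {"tx":-0.48,"ty":0.02,"tz":0,"twist":0},
    {"tx":-0.62,"ty":0.025,"tz":0,"twist":0},
    {"tx":-0.76,"ty":0.03,"tz":0,"twist":0},
    {"tx":-0.88,"ty":0.035,"tz":0,"twist":0},
    {"tx":-1,"ty":0.04,"tz":0,"twist":0},
  ],
)

```text
t: 24.82
eef_pos: [0.5362, -0.1499, 0.3788]
ee_rot: [3.141, 0.0, -1.513]
force: [0.9, -0.5, -1.5]
width: 0.0346
gripper_force: 20.0
```

Request:
arm_command(
  commands=[
    {"tx":-0.12,"ty":0,"tz":0,"twist":0},
    {"tx":-0.25,"ty":0.01,"tz":0,"twist":0},
    {"tx":-0.38,"ty":0.015,"tz":0,"twist":0},
    {"tx":-0.51,"ty":0.02,"tz":0,"twist":0},
    {"tx":-0.64,"ty":0.025,"tz":0,"twist":0},
    {"tx":-0.77,"ty":0.03,"tz":0,"twist":0},
    {"tx":-0.89,"ty":0.035,"tz":0,"twist":0},
    {"tx":-1,"ty":0.04,"tz":0,"twist":0},
  ],
)

```text
t: 25.48
eef_pos: [0.5118, 0.0991, 0.3789]
ee_rot: [3.141, 0.0, -1.513]
force: [0.9, -0.3, -1.5]
width: 0.0346
gripper_force: 20.0
```

Request:
arm_command(
  commands=[
    {"tx":-0.12,"ty":0,"tz":0,"twist":0},
    {"tx":-0.24,"ty":0.01,"tz":0,"twist":0},
    {"tx":-0.36,"ty":0.017,"tz":0,"twist":0},
    {"tx":-0.46,"ty":0.017,"tz":0,"twist":0},
    {"tx":-0.51,"ty":0.017,"tz":0.05,"twist":0},
    {"tx":-0.52,"ty":0.017,"tz":0.15,"twist":0},
    {"tx":-0.52,"ty":0.017,"tz":0.25,"twist":0},
    {"tx":-0.52,"ty":0.017,"tz":0.3,"twist":0},
  ],
)

```text
t: 26.15
eef_pos: [0.4993, 0.2269, 0.3005]
ee_rot: [3.137, -0.002, -1.513]
force: [0.2, -0.1, -1.5]
width: 0.0344
gripper_force: 20.0
```

```bash
python3 -c "
from h import *
go(.5017,.2265,.235)"
```

```text
t 26.15 [0.4993 0.2269 0.3005] yaw -1.513 w 0.0344 F [ 0.2 -0.1 -1.5]
cmd [ 0.002 -0.01   0.262 -0.001]
```

Request:
arm_command(
  commands=[
    {"tx":0,"ty":-0.008,"tz":0.1,"twist":0},
    {"tx":0,"ty":-0.008,"tz":0.2,"twist":0},
    {"tx":0,"ty":-0.008,"tz":0.25,"twist":0},
    {"tx":0,"ty":-0.008,"tz":0.26,"twist":0},
    {"tx":0,"ty":-0.008,"tz":0.26,"twist":0},
    {"tx":0,"ty":-0.008,"tz":0.26,"twist":0},
    {"tx":0,"ty":-0.008,"tz":0.26,"twist":0},
    {"tx":0,"ty":-0.008,"tz":0.26,"twist":0},
  ],
)

```text
t: 26.82
eef_pos: [0.5033, 0.2274, 0.2403]
ee_rot: [-3.14, 0.001, -1.514]
force: [0.8, -0.0, -1.4]
width: 0.0344
gripper_force: 20.0
```

```bash
python3 - <<'E'
from h import *
go(.5017,.2265,.146)
im=save("wrist","p3")[60:320,180:400]
cv2.imwrite("pics/p3c.png",cv2.resize(im,(508,600))[:,:,::-1])
E
```

```text
t 26.82 [0.5033 0.2274 0.2403] yaw -1.5135 w 0.0344 F [ 0.8 -0.  -1.4]
cmd [ 0.003  0.007  0.377 -0.001]
```

View pics/p3c.png

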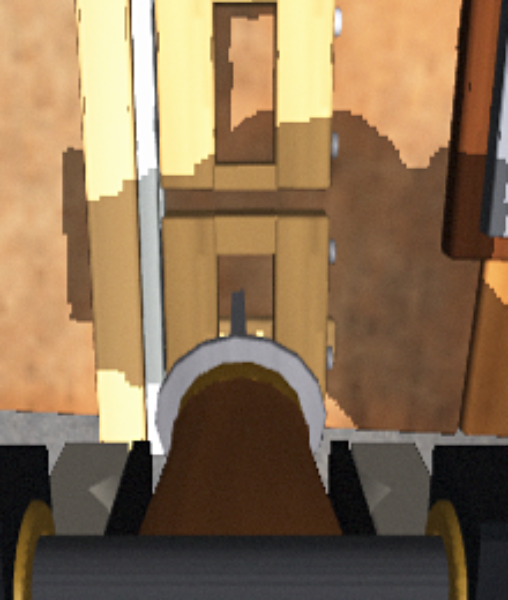

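The slot (cols 217–274, centre 245) is about 2 mm to the −x side of the blade (col 238); along the row it is centred. Correcting and lowering.

Request:
arm_command(
  commands=[
    {"tx":0.004,"ty":0.009,"tz":0,"twist":0},
    {"tx":0.004,"ty":0.009,"tz":0.06,"twist":0},
    {"tx":0.004,"ty":0.009,"tz":0.12,"twist":0},
    {"tx":0.004,"ty":0.009,"tz":0.18,"twist":0},
    {"tx":0.004,"ty":0.009,"tz":0.24,"twist":0},
    {"tx":0.004,"ty":0.009,"tz":0.3,"twist":0},
    {"tx":0.004,"ty":0.009,"tz":0.34,"twist":0},
    {"tx":0.004,"ty":0.009,"tz":0.36,"twist":0},
  ],
)

```text
t: 27.53
eef_pos: [0.5001, 0.2255, 0.1479]
ee_rot: [3.14, -0.001, -1.514]
force: [-0.2, -1.2, -1.9]
width: 0.0345
gripper_force: 20.0
```

Request:
arm_command(
  commands=[
    {"tx":0,"ty":0,"tz":0.005,"twist":0},
    {"tx":0,"ty":0,"tz":0.01,"twist":0},
    {"tx":0,"ty":0,"tz":0.015,"twist":0},
    {"tx":0,"ty":0,"tz":0.015,"twist":0},
    {"tx":0,"ty":0,"tz":0.015,"twist":0},
    {"tx":0,"ty":0,"tz":0.015,"twist":0},
    {"tx":0,"ty":0,"tz":0.015,"twist":0},
    {"tx":0,"ty":0,"tz":0.015,"twist":0},
  ],
)

```text
t: 28.2
eef_pos: [0.5007, 0.226, 0.1455]
ee_rot: [-3.141, 0.0, -1.514]
force: [0.2, -0.0, -2.4]
width: 0.0345
gripper_force: 20.0
```

Request:
arm_command(
  commands=[
    {"tx":0,"ty":0,"tz":0.004,"twist":0},
    {"tx":0,"ty":0,"tz":0.004,"twist":0},
    {"tx":0,"ty":0,"tz":0.004,"twist":0},
    {"tx":0,"ty":0,"tz":0.004,"twist":0},
    {"tx":0,"ty":0,"tz":0.004,"twist":0},
    {"tx":0,"ty":0,"tz":0.004,"twist":0},
    {"tx":0,"ty":0,"tz":0.004,"twist":0},
    {"tx":0,"ty":0,"tz":0.004,"twist":0},
  ],
  claw=0.85,
)

```text
t: 28.87
eef_pos: [0.5007, 0.2259, 0.1443]
ee_rot: [-3.142, -0.0, -1.514]
force: [-0.8, 0.1, 0.3]
width: 0.0736
gripper_force: 0.0
```

Request:
arm_command(
  commands=[
    {"tx":0,"ty":0,"tz":-0.1,"twist":0},
    {"tx":0,"ty":0,"tz":-0.25,"twist":0},
    {"tx":0,"ty":0,"tz":-0.4,"twist":0},
    {"tx":0,"ty":0,"tz":-0.55,"twist":0},
    {"tx":0.1,"ty":0,"tz":-0.6,"twist":0},
    {"tx":0.25,"ty":-0.01,"tz":-0.6,"twist":0},
    {"tx":0.4,"ty":-0.02,"tz":-0.6,"twist":0},
    {"tx":0.55,"ty":-0.03,"tz":-0.6,"twist":0},
  ],
)

```text
t: 29.53
eef_pos: [0.5158, 0.088, 0.2949]
ee_rot: [-3.141, 0.001, -1.512]
force: [0.0, -0.0, 0.1]
width: 0.0744
gripper_force: 0.0
```

```bash
python3 -c "
from h import *
go(.548,-.1665,.3)"
```

```text
t 29.53 [0.5158 0.088  0.2949] yaw -1.5122 w 0.0744 F [ 0.  -0.   0.1]
cmd [ 1.024 -0.069 -0.021 -0.   ]
```

Request:
arm_command(
  commands=[
    {"tx":0.15,"ty":-0.01,"tz":0,"twist":0},
    {"tx":0.3,"ty":-0.02,"tz":0,"twist":0},
    {"tx":0.45,"ty":-0.03,"tz":0,"twist":0},
    {"tx":0.6,"ty":-0.04,"tz":0,"twist":0},
    {"tx":0.75,"ty":-0.05,"tz":0,"twist":0},
    {"tx":0.9,"ty":-0.06,"tz":0,"twist":0},
    {"tx":1,"ty":-0.069,"tz":0,"twist":0},
    {"tx":1,"ty":-0.069,"tz":0,"twist":0},
  ],
)

```text
t: 30.2
eef_pos: [0.5475, -0.1635, 0.2938]
ee_rot: [3.14, -0.001, -1.517]
force: [0.3, -0.1, 0.1]
width: 0.0747
gripper_force: 0.0
```

Request:
arm_command(
  commands=[
    {"tx":0,"ty":0,"tz":0.05,"twist":0},
    {"tx":0,"ty":0,"tz":0.1,"twist":0},
    {"tx":0,"ty":0,"tz":0.16,"twist":0},
    {"tx":0,"ty":0,"tz":0.16,"twist":0},
    {"tx":0,"ty":0,"tz":0.16,"twist":0},
    {"tx":0,"ty":0,"tz":0.16,"twist":0},
    {"tx":0,"ty":0,"tz":0.16,"twist":0},
    {"tx":0,"ty":0,"tz":0.16,"twist":0},
  ],
)

```text
t: 30.87
eef_pos: [0.548, -0.1594, 0.2553]
ee_rot: [-3.14, -0.0, -1.513]
force: [0.3, -0.8, -0.4]
width: 0.0745
gripper_force: 0.0
```

```bash
python3 -c "
from h import *
go(.548,-.1665,.163)"
```

```text
t 30.87 [ 0.548  -0.1594  0.2553] yaw -1.5132 w 0.0745 F [ 0.3 -0.8 -0.4]
cmd [ 0.028  0.002  0.369 -0.001]
```

Request:
arm_command(
  commands=[
    {"tx":0.028,"ty":0.002,"tz":0.08,"twist":0},
    {"tx":0.028,"ty":0.002,"tz":0.18,"twist":0},
    {"tx":0.028,"ty":0.002,"tz":0.28,"twist":0},
    {"tx":0.028,"ty":0.002,"tz":0.34,"twist":0},
    {"tx":0.028,"ty":0.002,"tz":0.369,"twist":0},
    {"tx":0.028,"ty":0.002,"tz":0.369,"twist":0},
    {"tx":0.028,"ty":0.002,"tz":0.369,"twist":0},
    {"tx":0.028,"ty":0.002,"tz":0.369,"twist":0},
  ],
)

```text
t: 31.53
eef_pos: [0.5485, -0.1666, 0.1636]
ee_rot: [-3.139, -0.0, -1.513]
force: [-0.5, -0.7, 0.2]
width: 0.0745
gripper_force: 0.0
```

Request:
arm_command(
  commands=[
    {"tx":0,"ty":0,"tz":0,"twist":0},
    {"tx":0,"ty":0,"tz":0,"twist":0},
    {"tx":0,"ty":0,"tz":0,"twist":0},
    {"tx":0,"ty":0,"tz":0,"twist":0},
    {"tx":0,"ty":0,"tz":0,"twist":0},
    {"tx":0,"ty":0,"tz":0,"twist":0},
    {"tx":0,"ty":0,"tz":0,"twist":0},
    {"tx":0,"ty":0,"tz":0,"twist":0},
  ],
  claw=0,
  grip_force=20,
)

```text
t: 32.2
eef_pos: [0.5475, -0.1665, 0.1621]
ee_rot: [-3.142, -0.0, -1.514]
force: [0.0, -1.3, 0.9]
width: 0.0403
gripper_force: 20.0
```

Request:
arm_command(
  commands=[
    {"tx":0,"ty":0,"tz":-0.1,"twist":0},
    {"tx":0,"ty":0,"tz":-0.22,"twist":0},
    {"tx":0,"ty":0,"tz":-0.36,"twist":0},
    {"tx":0,"ty":0,"tz":-0.5,"twist":0},
    {"tx":0,"ty":0,"tz":-0.64,"twist":0},
    {"tx":0,"ty":0,"tz":-0.76,"twist":0},
    {"tx":0,"ty":0,"tz":-0.84,"twist":0},
    {"tx":0,"ty":0,"tz":-0.88,"twist":0},
  ],
)

```text
t: 32.87
eef_pos: [0.548, -0.1667, 0.3852]
ee_rot: [-3.138, -0.001, -1.514]
force: [-0.4, -0.6, -1.6]
width: 0.0407
gripper_force: 20.0
```

```bash
python3 -c "
from h import *
go(.5067,.149,.38)"
```

```text
t 32.87 [ 0.548  -0.1667  0.3852] yaw -1.5135 w 0.0407 F [-0.4 -0.6 -1.6]
cmd [-1.27e+00  9.30e-02  2.10e-02 -1.00e-03]
```

Request:
arm_command(
  commands=[
    {"tx":-0.08,"ty":0.005,"tz":0,"twist":0},
    {"tx":-0.2,"ty":0.015,"tz":0,"twist":0},
    {"tx":-0.34,"ty":0.025,"tz":0,"twist":0},
    {"tx":-0.48,"ty":0.035,"tz":0,"twist":0},
    {"tx":-0.62,"ty":0.045,"tz":0,"twist":0},
    {"tx":-0.76,"ty":0.055,"tz":0,"twist":0},
    {"tx":-0.88,"ty":0.065,"tz":0,"twist":0},
    {"tx":-0.98,"ty":0.072,"tz":0,"twist":0},
  ],
)

```text
t: 33.53
eef_pos: [0.5144, 0.0791, 0.3807]
ee_rot: [3.14, -0.0, -1.513]
force: [1.3, -0.5, -2.6]
width: 0.0406
gripper_force: 20.0
```

Request:
arm_command(
  commands=[
    {"tx":-0.09,"ty":0.008,"tz":0,"twist":0},
    {"tx":-0.18,"ty":0.015,"tz":0,"twist":0},
    {"tx":-0.25,"ty":0.021,"tz":0,"twist":0},
    {"tx":-0.29,"ty":0.021,"tz":0,"twist":0},
    {"tx":-0.29,"ty":0.021,"tz":0,"twist":0},
    {"tx":-0.29,"ty":0.021,"tz":0.1,"twist":0},
    {"tx":-0.29,"ty":0.021,"tz":0.2,"twist":0},
    {"tx":-0.29,"ty":0.021,"tz":0.3,"twist":0},
  ],
)

```text
t: 34.2
eef_pos: [0.5059, 0.1485, 0.3057]
ee_rot: [3.141, 0.0, -1.514]
force: [0.3, -0.3, -2.6]
width: 0.0403
gripper_force: 20.0
```

```bash
python3 -c "
from h import *
go(.5067,.149,.255)"
```

```text
t 34.2 [0.5059 0.1485 0.3057] yaw -1.5139 w 0.0403 F [ 0.3 -0.3 -2.6]
cmd [-0.002 -0.003  0.203 -0.001]
```

Request:
arm_command(
  commands=[
    {"tx":0,"ty":-0.003,"tz":0.08,"twist":0},
    {"tx":0,"ty":-0.003,"tz":0.15,"twist":0},
    {"tx":0,"ty":-0.003,"tz":0.19,"twist":0},
    {"tx":0,"ty":-0.003,"tz":0.2,"twist":0},
    {"tx":0,"ty":-0.003,"tz":0.2,"twist":0},
    {"tx":0,"ty":-0.003,"tz":0.2,"twist":0},
    {"tx":0,"ty":-0.003,"tz":0.2,"twist":0},
    {"tx":0,"ty":-0.003,"tz":0.2,"twist":0},
  ],
)

```text
t: 34.87
eef_pos: [0.5073, 0.1494, 0.2582]
ee_rot: [-3.14, 0.001, -1.513]
force: [0.5, 0.2, -1.4]
width: 0.0402
gripper_force: 20.0
```

```bash
python3 - <<'E'
from h import *
go(.5067,.149,.163)
im=save("wrist","p4")[60:320,180:400]
cv2.imwrite("pics/p4c.png",cv2.resize(im,(508,600))[:,:,::-1])
E
```

```text
t 34.87 [0.5073 0.1494 0.2582] yaw -1.5135 w 0.0402 F [ 0.5  0.2 -1.4]
cmd [ 0.001  0.002  0.381 -0.001]
```

View pics/p4c.png

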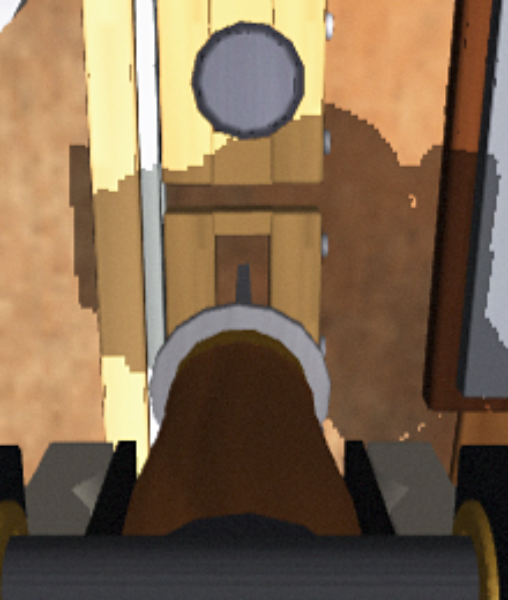

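Blade (col 242) is centred in the slot (215–270); lowering with a 1 mm shift along the row.

Request:
arm_command(
  commands=[
    {"tx":-0.005,"ty":0.001,"tz":0,"twist":0},
    {"tx":-0.005,"ty":0.001,"tz":0.06,"twist":0},
    {"tx":-0.005,"ty":0.001,"tz":0.12,"twist":0},
    {"tx":-0.005,"ty":0.001,"tz":0.18,"twist":0},
    {"tx":-0.005,"ty":0.001,"tz":0.24,"twist":0},
    {"tx":-0.005,"ty":0.001,"tz":0.3,"twist":0},
    {"tx":-0.005,"ty":0.001,"tz":0.34,"twist":0},
    {"tx":-0.005,"ty":0.001,"tz":0.36,"twist":0},
  ],
)

```text
t: 35.58
eef_pos: [0.506, 0.1502, 0.1659]
ee_rot: [3.14, -0.001, -1.514]
force: [-0.6, 0.7, -1.4]
width: 0.0409
gripper_force: 20.0
```

Request:
arm_command(
  commands=[
    {"tx":0,"ty":0,"tz":0.005,"twist":0},
    {"tx":0,"ty":0,"tz":0.01,"twist":0},
    {"tx":0,"ty":0,"tz":0.015,"twist":0},
    {"tx":0,"ty":0,"tz":0.018,"twist":0},
    {"tx":0,"ty":0,"tz":0.018,"twist":0},
    {"tx":0,"ty":0,"tz":0.018,"twist":0},
    {"tx":0,"ty":0,"tz":0.018,"twist":0},
    {"tx":0,"ty":0,"tz":0.018,"twist":0},
  ],
)

```text
t: 36.25
eef_pos: [0.5066, 0.1504, 0.1628]
ee_rot: [-3.141, 0.0, -1.514]
force: [-0.9, 0.7, -1.8]
width: 0.0403
gripper_force: 20.0
```

Request:
arm_command(
  commands=[
    {"tx":0,"ty":0,"tz":0.003,"twist":0},
    {"tx":0,"ty":0,"tz":0.003,"twist":0},
    {"tx":0,"ty":0,"tz":0.003,"twist":0},
    {"tx":0,"ty":0,"tz":0.003,"twist":0},
    {"tx":0,"ty":0,"tz":0.003,"twist":0},
    {"tx":0,"ty":0,"tz":0.003,"twist":0},
    {"tx":0,"ty":0,"tz":0.003,"twist":0},
    {"tx":0,"ty":0,"tz":0.003,"twist":0},
  ],
  claw=0.85,
)

```text
t: 36.92
eef_pos: [0.5065, 0.1504, 0.1618]
ee_rot: [3.142, -0.0, -1.514]
force: [-0.7, 0.6, 0.3]
width: 0.0743
gripper_force: 0.0
```

Request:
arm_command(
  commands=[
    {"tx":0,"ty":0,"tz":-0.1,"twist":0},
    {"tx":0,"ty":0,"tz":-0.25,"twist":0},
    {"tx":0,"ty":0,"tz":-0.4,"twist":0},
    {"tx":0,"ty":0,"tz":-0.55,"twist":0},
    {"tx":0,"ty":0,"tz":-0.7,"twist":0},
    {"tx":0,"ty":0,"tz":-0.85,"twist":0},
    {"tx":0,"ty":0,"tz":-0.95,"twist":0},
    {"tx":0,"ty":0,"tz":-0.95,"twist":0},
  ],
)

```text
t: 37.58
eef_pos: [0.5083, 0.1507, 0.4058]
ee_rot: [-3.133, 0.003, -1.513]
force: [0.4, 0.6, 0.5]
width: 0.0741
gripper_force: 0.0
```

```bash
python3 - <<'E'
from h import *
s=get_state(); print(s["t"],s["force"],s["eef_pos"])
b=grab_frame("side")[150:350,140:400]
cv2.imwrite("pics/f.png",cv2.resize(b,(780,600),interpolation=cv2.INTER_CUBIC)[:,:,::-1])
for c in ["side"]:
    for k in ["tumbler","mallet","chisel_6"]:
        for r in spot_point(k,c): print(c,k,round(r["score"],2),np.round(ray(c,r["uv"],.1 if "_" in k else 0),3))
E
```

```text
37.5833 [0.37945356 0.60774695 0.51184995] [0.50826595 0.15066144 0.40578282]
side mallet 0.64 [ 0.386 -0.223  0.   ]
side chisel_6 0.76 [0.507 0.154 0.1  ]
side chisel_6 0.72 [0.505 0.074 0.1  ]
side chisel_6 0.67 [0.516 0.001 0.1  ]
side chisel_6 0.55 [0.495 0.232 0.1  ]
```

View pics/f.png

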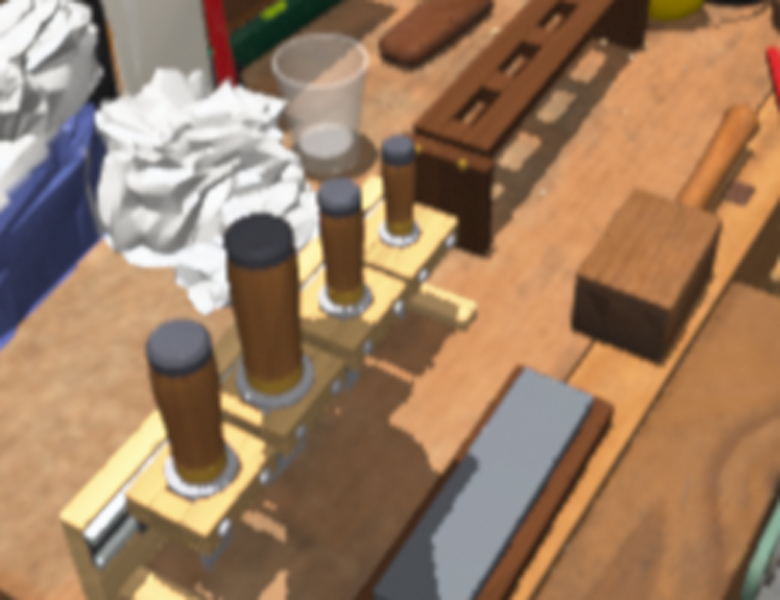

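All four chisels hang upright and flush in the rack (flanges at (400,235), (345,297), (272,383), (200,472)). The stand is empty, and the glass and mallet are where they were.

```bash
python3 -c "
from station import *
print(job_done())"
```

```text
the job is handed in; nothing more can be done
None
```

The job is handed in at about 38 s: all four chisels hang upright and flush in the holders cut for their blade widths, and the glass and mallet were not touched.

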